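# Put the lids back on the washed sample pots

## Task

The four steel sample pots are washed and dry, and their drop-in lids lie in one stack on the bench. Take the stack apart and close each pot with the lid of its own size, dropped in and lying flat on the rim, without knocking over a pot. Leave the small beaker and the reagent bottle where they stand.

Things in the scene. Friction and masses are not known exactly. Their poses are not given: they have to be found in the camera images.
- lid_38: The smallest lid, round, white plastic with a dark grey band round its edge: a flange 38 mm in diameter and 10 mm thick, with a spigot 19 mm in diameter and 10 mm deep (lower 2.5 mm chamfered) under it; 20 mm high in all. Loose; at the start number 1 from the top of the lid stack, its spigot standing on the 48 mm lid. Origin: centre of the spigot's underside, z up.
- pot_38: The smallest sample pot, plain steel, straight-sided, open at the top: outside diameter 32 mm, mouth 27 mm, height 48 mm. Stands loose on the bench. Origin: centre of its underside, z up. Its lid is the 38 mm one (4 mm of play each way in the mouth): seated, its flange lies on the rim, its origin 38 mm and its top 58 mm above the pot's origin.
- lid_48: The second smallest lid, round, white plastic with a dark grey band round its edge: a flange 48 mm in diameter and 10 mm thick, with a spigot 29 mm in diameter and 10 mm deep (lower 2.5 mm chamfered) under it; 20 mm high in all. Loose; at the start number 2 from the top of the lid stack, its spigot standing on the 58 mm lid. Origin: centre of the spigot's underside, z up.
- pot_48: The second smallest sample pot, plain steel, straight-sided, open at the top: outside diameter 42 mm, mouth 37 mm, height 60 mm. Stands loose on the bench. Origin: centre of its underside, z up. Its lid is the 48 mm one (4 mm of play each way in the mouth): seated, its flange lies on the rim, its origin 50 mm and its top 70 mm above the pot's origin.
- lid_58: The second largest lid, round, white plastic with a dark grey band round its edge: a flange 58 mm in diameter and 10 mm thick, with a spigot 39 mm in diameter and 10 mm deep (lower 2.5 mm chamfered) under it; 20 mm high in all. Loose; at the start number 3 from the top of the lid stack, its spigot standing on the 68 mm lid. Origin: centre of the spigot's underside, z up.
- pot_58: The second largest sample pot, plain steel, straight-sided, open at the top: outside diameter 52 mm, mouth 47 mm, height 75 mm. Stands loose on the bench. Origin: centre of its underside, z up. Its lid is the 58 mm one (4 mm of play each way in the mouth): seated, its flange lies on the rim, its origin 65 mm and its top 85 mm above the pot's origin.
- lid_68: The largest lid, round, white plastic with a dark grey band round its edge: a flange 68 mm in diameter and 10 mm thick, with a spigot 49 mm in diameter and 10 mm deep (lower 2.5 mm chamfered) under it; 20 mm high in all. Loose; at the start number 4 from the top of the lid stack, its spigot standing on the bench. Origin: centre of the spigot's underside, z up.
- pot_68: The largest sample pot, plain steel, straight-sided, open at the top: outside diameter 62 mm, mouth 57 mm, height 90 mm. Stands loose on the bench. Origin: centre of its underside, z up. Its lid is the 68 mm one (4 mm of play each way in the mouth): seated, its flange lies on the rim, its origin 80 mm and its top 100 mm above the pot's origin.
- beaker: Bystander: small empty glass beaker, 50 mm in diameter, 70 mm high, loose. Origin: centre of its underside, z up.
- reagent_bottle: Bystander: glass reagent bottle with a blue screw cap, 54 mm in diameter, 105 mm high, loose. Origin: centre of its underside, z up.

How it is judged:
At the end, for the whole second after the job is handed in: Each of the four pots stands upright (within 0.1 rad) with the lid of its own size on it: lid and pot axes within 8 mm, the flange down on the rim (height within 3 mm) and flat on it (within 0.08 rad), all at rest (horizontal distance between lid_38 and pot_38 below 0.008 m and z of lid_38 in the frame of pot_38 between 0.035 and 0.041 m and angle between the z axis of lid_38 and the z axis of pot_38, either way round below 0.08 rad and angle between each of pot_38, pot_48, pot_58, pot_68's own z axis and vertical below 0.1 rad and linear speed of each of lid_38, pot_38, lid_48, pot_48, lid_58, pot_58, lid_68, pot_68 below 0.02 m/s and horizontal distance between lid_48 and pot_48 below 0.008 m and z of lid_48 in the frame of pot_48 between 0.047 and 0.053 m and angle between the z axis of lid_48 and the z axis of pot_48, either way round below 0.08 rad and horizontal distance between lid_58 and pot_58 below 0.008 m and z of lid_58 in the frame of pot_58 between 0.062 and 0.068 m and angle between the z axis of lid_58 and the z axis of pot_58, either way round below 0.08 rad and horizontal distance between lid_68 and pot_68 below 0.008 m and z of lid_68 in the frame of pot_68 between 0.077 and 0.083 m and angle between the z axis of lid_68 and the z axis of pot_68, either way round below 0.08 rad); the robot touches nothing.
It fails at once if the beaker is shifted by more than 30 mm or knocked over (distance of beaker from where it was at the start of the episode above 0.03 m or angle between beaker's own z axis and vertical above 0.5 rad).
It fails at once if the reagent bottle is shifted by more than 30 mm or knocked over (distance of reagent_bottle from where it was at the start of the episode above 0.03 m or angle between reagent_bottle's own z axis and vertical above 0.5 rad).
It fails at once if a sample pot is knocked over (angle between any of pot_38, pot_48, pot_58, pot_68's own z axis and vertical above 0.6 rad).
It also fails if it takes over 99 s, if anything falls off the work surface, if the arm or the gripper's body presses on something with over 40 N, if the wrist force passes 120 N, or if a joint passes its speed limit or range.

## Robot

A 6-joint arm with a two-finger parallel gripper is mounted at the origin on the work surface. World frame = base frame: x ahead of the robot, y to its left, z up, the work surface at z = 0. Lengths are in m, angles in rad, forces in N, time in s.
With the tool pointing down it reaches from about 0.35 to 0.975 m from the base axis. Payload 4.9 kg.
Tool frame: the origin (TCP) lies at the very end of the fingers, on their centre line; the grasp point (between the pads) lies 19 mm behind it; z points along the fingers, y is the line along which they close (so a half turn about z gives the same grasp; the last joint's range is limited). The gripper opens to 85 mm and grips with 20 to 120 N. Pads are 22 mm wide; open, the fingers measure 114 mm over their backs; the gripper's body (76 mm by 85 mm) begins 54 mm behind the grasp point. The pads swing forward as they close: fully open they stand 13 mm farther back than shut.
Start: joints at [1.18, 0.053, 1.613, -0, 1.476, -0.119], TCP at [0.168, 0.602, 0.231] pointing down, gripper open.
Joint ranges: [-3.01, 3.01], [-1.01, 2.22], [0.06, 2.58], [-1.02, 4.17], [0.09, 2.62], [-3.14, 3.14]. Speed limits (rad/s): [2.57, 2.57, 3.14, 3.14, 3.14, 3.14].

## Interface

Orientations are given as a unit quaternion [w, x, y, z].
In Python, from plant import * gives the robot as it stands.
- The arm moves only by the tool jog_arm, never from a script. Its argument "moves" is a list that holds one entry, the list of rows, each a list of 7 numbers: the finger opening in cm, from 0 to 8.54, then the shift along the tool's x, y, z in cm, then the turn, a rotation vector about the tool's x, y, z in rad. A call has 1 to 20 rows; each row shifts and turns the commanded pose from where the row before left it, along the tool's axes as they then stand; what a row does not reach is not made up. A row lasts 1/12 s, in which the tool goes at most 41.7 mm and 7.16 degrees, less where a joint would pass 70% of its speed; a pose out of reach is approached as far as the arm can. A call is refused whole if a number of a shift passes 4.17 or a number of a turn 0.125, either way. A call with a gripper value outside its range is refused whole. The fingers move at their own pace and stop on an object; the grip force is fixed at half the most. Time passes only in rows, so rows that do not move let the fingers close. It gives the time, the measured TCP pose, the force, the opening and the grip force at its end, in the units of the state.
- state(): the state, without advancing time (a new reading comes with each control period).
- grab_frame(name): name is "scene" or "top"; returns a dict with "color" (384x512x3 uint8, blue, green, red), "depth" (384x512 float32, m along the optical axis (not along the pixel's ray), 0 where there is no reading), "fx", "fy", "cx", "cy" (pixels), "R" (3x3) and "t" (3): a world point X has camera coordinates R X + t. Camera axes: x right, y down, z forward; pixel columns grow to the right and rows downward; lengths in m; the calibration is good to about 2 mm. A picture is of the moment at which its call begins.
- job_done(): hands the job in; it is judged then, once.
Trained networks look in a picture, given as the dict that the camera call returned (one of the last four; its "shot" number tells which), for a name from the list of things; names that differ only in an ending like _2 or _b are one class to them, and where a whole thing is asked for, a point or a joint stands for the part that bears it (a point fixed in the world has none). Each returns a list of dicts, best first, with "p" (0 to 1); they miss things now and then, are a little off and sometimes report something else, mostly with a low value. They report only what shows in the picture. A call takes as long as a camera call.
- recognise(name, picture): "rect" ([centre column, centre row, width, height] in pixels, round what is visible of it).
- regions_of(name, picture): "pixels" (384x512 bool, what is visible of it) and "rect" ([centre column, centre row, width, height] in pixels, round what is visible of it).
The state is a dict: "time": time; "joint_pos": joint angles; "joint_vel": joint speeds; "joint_efforts": joint torques, N m; "tool_pos": TCP position; "tool_rot": TCP orientation; "contact_force": force on the tool from outside, world axes, zero at the start; "ft_torque": the same for the moment, N m; "gripper_width": opening from 0.0 (shut) to 1.0 (fully open); "grasp_force": force on a finger pad.
Only numpy, scipy, OpenCV 4.12 (cv2) and the standard library are available. Lean on these libraries where they do the work, as an engineer would, in place of code of your own. Each camera call takes 0.05 s, during which the arm holds its last target. There are 200 camera calls.

## Working session

There is one attempt and no reset: what is moved stays moved. The work goes in short steps, Python scripts to look and compute and a tool call to move; the robot and the scene stay as the last step left them, time stands still between calls to the robot, and variables do not carry over. Pictures are saved under pics/ and viewed, at most 14 in all, crops included, and the job is handed in when it is done.

Besides the shell and the picture viewer there is one more tool, called by a JSON object that holds its "fn" and its "kwargs", one argument or row to a line. jog_arm: Moves the arm, as the interface text tells. Its arguments: {"type":"object","properties":{"moves":{"type":"array"}},"required":["moves"]}

```bash
mkdir -p pics; ls; python3 - <<'E'
from plant import *
import cv2,numpy as np
s=state();print(s)
for n in("top","scene"):
    f=grab_frame(n);cv2.imwrite(f"pics/{n}0.png",f["color"]);np.savez(f"{n}0.npz",**{k:f[k] for k in("color","depth","fx","fy","cx","cy","R","t")})
    print(n,f["fx"],f["cx"],f["cy"],np.round(f["R"],3).tolist(),np.round(-np.array(f["R"]).T@f["t"],3))
    for o in["lid_38","lid_48","lid_58","lid_68","pot_38","pot_48","pot_58","pot_68","beaker","reagent_bottle"]:
        print(o,[(round(r["p"],2),[int(v) for v in r["rect"]]) for r in recognise(o,f)][:3])
E
```

```text
pics
{'time': 0.0, 'joint_pos': array([ 1.17998946e+00,  5.33400380e-02,  1.61428909e+00, -1.09704453e-05,
        1.47600632e+00, -1.19016274e-01]), 'joint_vel': array([ 1.17148038e-03, -4.46040576e-04, -4.25635275e-05,  1.15409146e-04,
       -4.42648232e-04,  4.73741120e-04]), 'joint_efforts': array([-2.16431697e-03, -3.93698859e+01, -3.70167696e+01, -2.57779102e-04,
        7.29837062e-03,  5.93816569e-07]), 'tool_pos': array([0.16755883, 0.60147384, 0.23007639]), 'tool_rot': array([-2.52271459e-04,  1.35476818e-01,  9.90779990e-01, -9.89767141e-04]), 'contact_force': array([ 0.05118485, -0.74286843,  1.11030985]), 'ft_torque': array([ 0.00755767, -0.0178357 , -0.02733075]), 'grasp_force': 0.0, 'gripper_width': 1.0007850332240913}
top 437.847850474493 257.257871963202 189.29295020031537 [[-0.012, -1.0, -0.008], [-0.998, 0.012, -0.058], [0.059, 0.008, -0.998]] [ 0.476 -0.028  0.912]
lid_38 [(0.88, [378, 227, 20, 19]), (0.64, [369, 225, 16, 30]), (0.58, [367, 226, 24, 34])]
lid_48 [(0.88, [378, 227, 20, 19]), (0.64, [369, 225, 16, 30]), (0.58, [367, 226, 24, 34])]
lid_58 [(0.88, [3
[... 870 characters left out ...]
1, [122, 229, 31, 18]), (0.8, [113, 208, 24, 17]), (0.65, [116, 213, 27, 17])]
lid_58 [(0.81, [122, 229, 31, 18]), (0.8, [113, 208, 24, 17]), (0.65, [116, 213, 27, 17])]
lid_68 [(0.81, [122, 229, 31, 18]), (0.8, [113, 208, 24, 17]), (0.65, [116, 213, 27, 17])]
pot_38 [(0.7, [208, 253, 21, 27]), (0.7, [335, 143, 27, 41]), (0.55, [339, 206, 27, 34])]
pot_48 [(0.7, [208, 253, 21, 27]), (0.7, [335, 143, 27, 41]), (0.55, [339, 206, 27, 34])]
pot_58 [(0.7, [208, 253, 21, 27]), (0.7, [335, 143, 27, 41]), (0.55, [339, 206, 27, 34])]
pot_68 [(0.7, [208, 253, 21, 27]), (0.7, [335, 143, 27, 41]), (0.55, [339, 206, 27, 34])]
beaker [(0.55, [286, 228, 30, 36])]
reagent_bottle [(0.83, [120, 299, 43, 51])]
```

```bash
python3 - <<'E'
import cv2
a=cv2.imread("pics/top0.png");cv2.imwrite("pics/top0b.png",cv2.resize(a[100:280,90:440],(798,410),interpolation=cv2.INTER_CUBIC))
E
```

```text
(no output)
```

View pics/top0b.png

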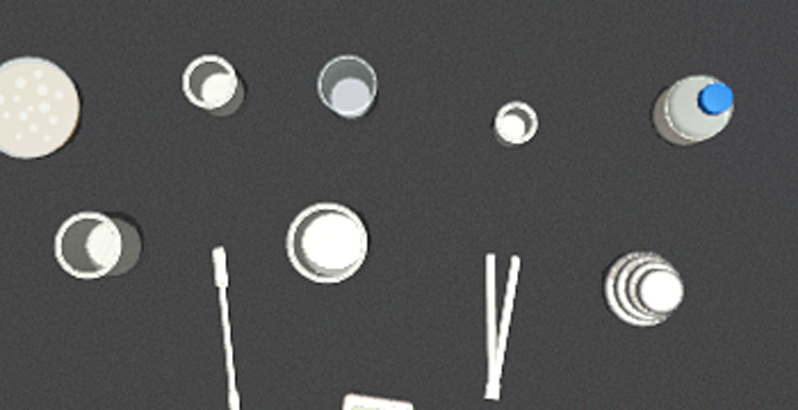

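View pics/scene0.png

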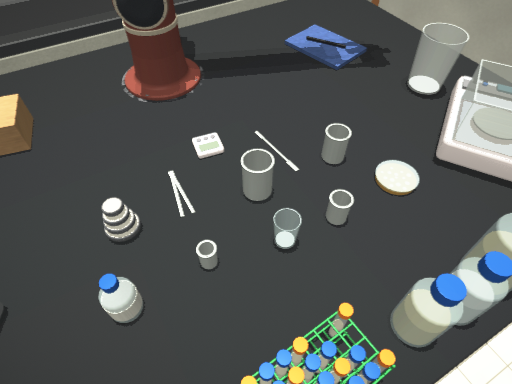

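```bash
cat > h.py <<'E'
import numpy as np,cv2
from scipy.optimize import least_squares
POT={"38":(.0135,.016,.048),"48":(.0185,.021,.060),"58":(.0235,.026,.075),"68":(.0285,.031,.090)}
def cloud(f):
    d=f["depth"];v,u=np.mgrid[:d.shape[0],:d.shape[1]]
    P=np.stack([(u-f["cx"])/f["fx"]*d,(v-f["cy"])/f["fy"]*d,d],-1)
    return (P-f["t"])@np.asarray(f["R"]),d>0
def px2w(f,u,v,z):
    R=np.asarray(f["R"]);c=-R.T@f["t"];r=R.T@np.array([(u-f["cx"])/f["fx"],(v-f["cy"])/f["fy"],1]);return c+r*(z-c[2])/r[2]
def ring(f,c,r,z,n=120):
    a=np.linspace(0,2*np.pi,n,endpoint=False)
    X=np.stack([c[0]+r*np.cos(a),c[1]+r*np.sin(a),np.full(n,z)],-1)@np.asarray(f["R"]).T+f["t"]
    return np.stack([X[:,0]/X[:,2]*f["fx"]+f["cx"],X[:,1]/X[:,2]*f["fy"]+f["cy"]],-1).astype(np.float32)
def samp(g,p): return cv2.remap(g,p[None],None,cv2.INTER_LINEAR)[0]
def best(score,c0,R=.012,st=.0005):
    c0=np.array(c0[:2]);bs=None
    for step,rad in((.0015,R),(st,.002)):
        gr=np.arange(-rad,rad+1e-9,step)
        bs=max(((score(c0+[a,b]),a,b) for a in gr for b in gr));c0=c0+bs[1:]
    return c0,bs[0]
def gray(f): return cv2.GaussianBlur(cv2.cvtColor(f["color"],6),(0,0),.6).astype(np.float32)
def potfit(f,name,c0):
    ri,ro,z=POT[name];g=gray(f)
    return best(lambda c:(2*samp(g,ring(f,c,(ri+ro)/2,z)).mean()-samp(g,ring(f,c,ro+.0018,z)).mean()-np.minimum(samp(g,ring(f,c,ri-.0018,z)),230).mean()),c0)
def diskfit(f,r,z,c0,R=.012):
    g=gray(f) # median of edge contrast, robust against occluded arcs
    return best(lambda c:np.mean(np.clip(samp(g,ring(f,c,r-.0015,z))-samp(g,ring(f,c,r+.0012,z)),-20,90)),c0,R)
def depthfit(f,r0,r1,z,c0,dz=.004,R=.012):
    """points at height z within ring"""
    P,ok=cloud(f);m=ok&(abs(P[...,2]-z)<dz)&(np.hypot(P[...,0]-c0[0],P[...,1]-c0[1])<r1+R)
    Q=P[m]
    s=least_squares(lambda c:np.maximum(0,np.hypot(Q[:,0]-c[0],Q[:,1]-c[1])-r1+.001)+np.maximum(0,r0+.001-np.hypot(Q[:,0]-c[0],Q[:,1]-c[1])),c0[:2],loss="soft_l1",f_scale=.002)
    return s.x,len(Q),Q[:,2].mean() if len(Q) else 0
E
python3 - <<'E'
from h import *
T=dict(np.load("top0.npz"));S=dict(np.load("scene0.npz"))
pt={"68":(327,243),"58":(88,245),"48":(210,84),"38":(516,123)}
for k,(u,v) in pt.items():
    c0=px2w(T,90+u/2.28,100+v/2.28,POT[k][2])
    a=potfit(T,k,c0);b=potfit(S,k,a[0]);d=depthfit(T,POT[k][0],POT[k][1],POT[k][2],a[0])
    print(k,a[0].round(4),round(a[1]),b[0].round(4),round(b[1]),d[0].round(4),d[1],d[2])
c0=px2w(T,90+660/2.28,100+290/2.28,.08);
for r,z,n in((.019,.08,38),(.024,.06,48),(.029,.04,58),(.034,.02,68)):
    a=diskfit(T,r,z,c0);b=diskfit(S,r,z,a[0]);d=depthfit(T,0,r,z,a[0],R=.003);print(n,a[0].round(4),round(a[1]),b[0].round(4),round(b[1]),d[0].round(4),d[1],d[2])
for n,(u,v),z in(("beaker",(347,86),.07),("bottle",(714,98),.105)):print(n,px2w(T,90+u/2.28,100+v/2.28,z).round(3))
E
```

```text
68 [0.4931 0.0239] 129 [0.4946 0.0229] 117 [0.493  0.0236] 246 0.09050072248050794
58 [0.4941 0.2262] 127 [0.4951 0.2247] 98 [0.4936 0.2248] 214 0.07548400437250505
48 [0.6345 0.1265] 115 [0.6355 0.1255] 125 [0.6334 0.1255] 166 0.060339363839332354
38 [ 0.5969 -0.1395] 109 [ 0.5984 -0.1405] 144 [ 0.5964 -0.1393] 118 0.04853931735017263
38 [ 0.4526 -0.2533] 54 [ 0.4521 -0.2528] 59 [ 0.4501 -0.2519] 314 0.08101025399513229
48 [ 0.4491 -0.2528] 41 [ 0.4506 -0.2538] 50 [ 0.4513 -0.2527] 144 0.06075856923221449
58 [ 0.4501 -0.2533] 46 [ 0.4506 -0.2538] 42 [ 0.4515 -0.2516] 186 0.04081746039650985
68 [ 0.4506 -0.2523] 70 [ 0.4506 -0.2533] 43 [ 0.4503 -0.2516] 196 0.020618126753361755
beaker [0.626 0.006 0.07 ]
bottle [ 0.606 -0.293  0.105]
```

{"fn": "jog_arm", "kwargs": {
  "moves": [
    [[8.5, 0, 0, 0, 0, 0, -0.0905], [8.5, 0, 0, 0, 0, 0, -0.0905], [8.5, 0, 0, 0, 0, 0, -0.0905], [8.5, -3.5, -2, 0, 0, 0, 0], [8.5, -3.5, -2, 0, 0, 0, 0], [8.5, -3.5, -2, 0, 0, 0, 0], [8.5, -3.5, -2, 0, 0, 0, 0], [8.5, -3.5, -2, 0, 0, 0, 0], [8.5, -3.5, -2, 0, 0, 0, 0], [8.5, -3.5, -2, 0, 0, 0, 0], [8.5, -3.5, -2, 0, 0, 0, 0], [8.5, 0, -3.5, 0, 0, 0, 0], [8.5, 0, -3.5, 0, 0, 0, 0], [8.5, 0, -3.5, 0, 0, 0, 0], [8.5, 0, -3.5, 0, 0, 0, 0], [8.5, 0, -3.5, 0, 0, 0, 0], [8.5, 0, -3.5, 0, 0, 0, 0], [8.5, 0, -3.5, 0, 0, 0, 0], [8.5, 0, -3.5, 0, 0, 0, 0], [8.5, 0, -3.5, 0, 0, 0, 0]]
  ]
}}

```text
time: 2.77
tool_pos: [0.4474, 0.1254, 0.2315]
tool_rot: [0.0, -0.0, 1.0, 0.0]
contact_force: [0.3, -0.6, -0.1]
gripper_width: 0.996
grasp_force: 0.0
```

{"fn": "jog_arm", "kwargs": {
  "moves": [
    [[8.5, 0, -3.4, 0, 0, 0, 0], [8.5, 0, -3.4, 0, 0, 0, 0], [8.5, 0, -3.4, 0, 0, 0, 0], [8.5, 0, -3.4, 0, 0, 0, 0], [8.5, 0, -3.4, 0, 0, 0, 0], [8.5, 0, -3.4, 0, 0, 0, 0], [8.5, 0, -3.4, 0, 0, 0, 0], [8.5, 0, -3.4, 0, 0, 0, 0], [8.5, 0, -3.4, 0, 0, 0, 0], [8.5, 0, -3.4, 0, 0, 0, 0], [6, 0, -3.4, 0, 0, 0, 0], [6, -0.3, -0.4, 0, 0, 0, 0], [6, 0, 0, 2.75, 0, 0, 0], [6, 0, 0, 2.75, 0, 0, 0], [6, 0, 0, 2.75, 0, 0, 0], [6, 0, 0, 2.75, 0, 0, 0], [6, 0, 0, 0, 0, 0, 0], [6, 0, 0, 0, 0, 0, 0], [6, 0, 0, 0, 0, 0, 0]]
  ]
}}

```text
time: 4.35
tool_pos: [0.4514, -0.2514, 0.1231]
tool_rot: [0.001, -0.0, 1.0, -0.001]
contact_force: [0.0, 0.2, 0.3]
gripper_width: 0.701
grasp_force: 0.0
```

{"fn": "jog_arm", "kwargs": {
  "moves": [
    [[6, 0.1, -0.15, 2, 0, 0, 0], [6, 0, 0, 2, 0, 0, 0], [6, 0, 0, 1.5, 0, 0, 0], [6, 0, 0, 0.5, 0, 0, 0], [6, 0, 0, 0, 0, 0, 0], [6, 0, 0, 0, 0, 0, 0], [6, 0, 0, 0, 0, 0, 0], [6, 0, 0, 0, 0, 0, 0]]
  ]
}}

```text
time: 5.02
tool_pos: [0.4506, -0.2533, 0.0632]
tool_rot: [0.001, 0.0, 1.0, -0.001]
contact_force: [-0.5, -0.3, -0.9]
gripper_width: 0.704
grasp_force: 0.0
```

{"fn": "jog_arm", "kwargs": {
  "moves": [
    [[5, 0, 0, 0.2, 0, 0, 0], [4.4, 0, 0, 0, 0, 0, 0], [4, 0, 0, 0, 0, 0, 0], [3, 0, 0, 0, 0, 0, 0], [3, 0, 0, 0, 0, 0, 0], [3, 0, 0, 0, 0, 0, 0], [3, 0, 0, 0, 0, 0, 0], [3, 0, 0, 0, 0, 0, 0], [3, 0, 0, 0, 0, 0, 0]]
  ]
}}

```text
time: 5.77
tool_pos: [0.4499, -0.2528, 0.0598]
tool_rot: [0.0, 0.0, 1.0, -0.0]
contact_force: [0.4, 0.5, 4.5]
gripper_width: 0.42
grasp_force: 60.0
```

{"fn": "jog_arm", "kwargs": {
  "moves": [
    [[3, 0, 0, -0.5, 0, 0, 0], [3, 0, 0, -1, 0, 0, 0], [3, 0, 0, -2, 0, 0, 0], [3, 0, 0, -2, 0, 0, 0], [3, 0, 0, -1, 0, 0, 0], [3, 0, 0, 0, 0, 0, 0], [3, 0, 0, 0, 0, 0, 0], [3, 0, 0, 0, 0, 0, 0]]
  ]
}}

```text
time: 6.43
tool_pos: [0.4489, -0.252, 0.1231]
tool_rot: [-0.001, 0.0, 1.0, 0.001]
contact_force: [-0.9, 0.2, -0.3]
gripper_width: 0.42
grasp_force: 59.8
```

```bash
python3 - <<'E'
from plant import *
import cv2
s=state();print(s["tool_pos"],s["gripper_width"],s["contact_force"])
f=grab_frame("scene");cv2.imwrite("pics/s1.png",cv2.resize(f["color"][120:270,40:240],(800,600),interpolation=cv2.INTER_CUBIC))
E
```

```text
[ 0.44885812 -0.25204527  0.12314042] 0.4198481670836903 [-0.89159495  0.17381406 -0.30086669]
```

View pics/s1.png

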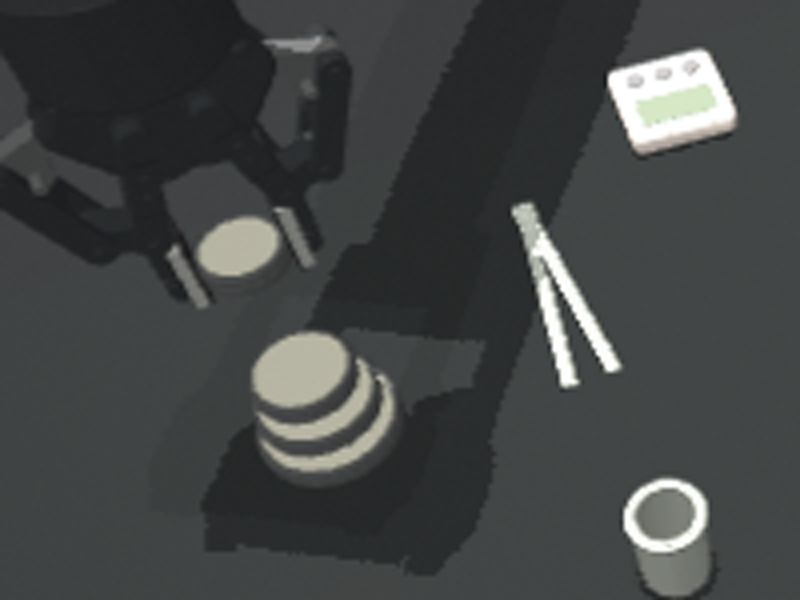

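{"fn": "jog_arm", "kwargs": {
  "moves": [
    [[3, -1.5, 1.1, 0, 0, 0, 0], [3, -2.9, 2.2, 0, 0, 0, 0], [3, -2.9, 2.2, 0, 0, 0, 0], [3, -2.9, 2.2, 0, 0, 0, 0], [3, -2.9, 2.2, 0, 0, 0, 0], [3, -1.4, 1.1, 0, 0, 0, 0], [3, -0.26, 0.2, 0, 0, 0, 0], [3, 0, 0, 2.5, 0, 0, 0], [3, 0, 0, 2.5, 0, 0, 0], [3, 0, 0, 1.5, 0, 0, 0], [3, 0, 0, 0, 0, 0, 0], [3, 0, 0, 0, 0, 0, 0], [3, 0, 0, 0, 0, 0, 0], [3, 0, 0, 0, 0, 0, 0], [3, 0, 0, 0, 0, 0, 0]]
  ]
}}

```text
time: 7.73
tool_pos: [0.5981, -0.1412, 0.0611]
tool_rot: [0.001, 0.0, 1.0, -0.001]
contact_force: [1.1, -0.0, 0.8]
gripper_width: 0.416
grasp_force: 59.8
```

```bash
cat > chk.py <<'E'
import sys
from plant import *
from h import *
# chk.py lidsize dz(top above TCP) : fit lid in the hand
k=sys.argv[1];s=state();tp=s["tool_pos"];z=tp[2]+float(sys.argv[2])
f=grab_frame("scene");r=int(k)/2000
for F in(f,grab_frame("top")):
    a=diskfit(F,r,z,tp[:2],.006);print(a[0].round(4),round(float(a[1])),end=" ")
print(tp.round(4))
u,v=ring(f,tp,.001,tp[2]).mean(0).astype(int);c=f["color"][max(0,v-65):v+65,max(0,u-80):u+80]
cv2.imwrite(f"pics/{sys.argv[3]}.png",cv2.resize(c,None,fx=4,fy=4,interpolation=cv2.INTER_CUBIC))
E
python3 chk.py 38 .0205 c38
```

```text
[ 0.6011 -0.1447] 33 [ 0.5926 -0.1377] 9 [ 0.5981 -0.1412  0.0611]
```

View pics/c38.png

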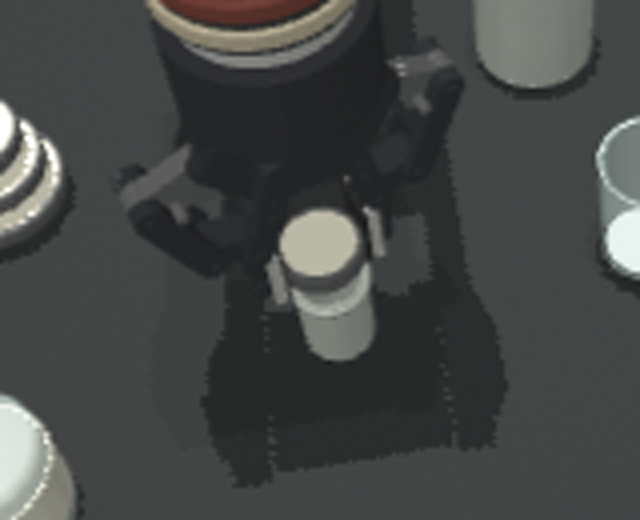

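```bash
cat > blob.py <<'E'
import sys
from plant import *
from h import *
# blob.py ztop_above_tcp r : white top face of the lid in the hand
s=state();tp=s["tool_pos"];z=tp[2]+float(sys.argv[1]);r=float(sys.argv[2])
f=grab_frame("scene");g=cv2.cvtColor(f["color"],6)
c=ring(f,tp,.001,z).mean(0);P,ok=cloud(f)
m=((g>130)&ok&(np.hypot(P[...,0]-tp[0],P[...,1]-tp[1])<r+.012)&(P[...,2]>z-.006)&(P[...,2]<z+.01)).astype(np.uint8)
n,l,st,ce=cv2.connectedComponentsWithStats(m);i=1+np.argmax(st[1:,4]);Q=P[l==i]
e=cv2.minAreaRect(np.argwhere(l==i)[:,::-1].astype(np.float32))
A=np.c_[Q[:,:2]-Q[:,:2].mean(0),np.ones(len(Q))];pl=np.linalg.lstsq(A,Q[:,2],rcond=None)[0]
print("tcp",tp.round(4),"n",st[i,4],"cent@z",px2w(f,*ce[i],z).round(4),"depth mean",Q.mean(0).round(4),"slopes",pl[:2].round(3))
E
python3 blob.py .0205 .019
```

```text
tcp [ 0.5979 -0.1409  0.0606] n 243 cent@z [ 0.6004 -0.1419  0.0811] depth mean [ 0.6004 -0.1418  0.0811] slopes [ 0.002 -0.007]
```

{"fn": "jog_arm", "kwargs": {
  "moves": [
    [[3, 0.2, 0.13, 0, 0, 0, 0], [3, 0, 0, 0, 0, 0, 0], [3, 0, 0, 0.7, 0, 0, 0], [3, 0, 0, 0.7, 0, 0, 0], [3, 0, 0, 0.5, 0, 0, 0], [3, 0, 0, 0.2, 0, 0, 0], [3, 0, 0, 0, 0, 0, 0], [3, 0, 0, 0, 0, 0, 0], [3, 0, 0, 0, 0, 0, 0]]
  ]
}}

```text
time: 8.63
tool_pos: [0.595, -0.1393, 0.0379]
tool_rot: [-0.0, 0.0, 1.0, 0.0]
contact_force: [-0.0, 0.4, -0.3]
gripper_width: 0.416
grasp_force: 59.8
```

```bash
python3 blob.py .0205 .019
```

```text
tcp [ 0.595  -0.1393  0.0379] n 232 cent@z [ 0.5976 -0.14    0.0584] depth mean [ 0.5976 -0.14    0.0584] slopes [ 0.012 -0.01 ]
```

{"fn": "jog_arm", "kwargs": {
  "moves": [
    [[4.0, 0, 0, 0, 0, 0, 0], [4.4, 0, 0, 0, 0, 0, 0], [5.5, 0, 0, 0, 0, 0, 0], [6, 0, 0, 0, 0, 0, 0], [6, 0, 0, 0, 0, 0, 0], [6, 0, 0, 0, 0, 0, 0], [6, 0, 0, -1, 0, 0, 0], [6, 0, 0, -2.5, 0, 0, 0], [6, 0, 0, -2.5, 0, 0, 0], [6, 0, 0, -2.5, 0, 0, 0], [7, 2.9, -2.2, 0, 0, 0, 0], [7, 2.9, -2.2, 0, 0, 0, 0], [7, 2.9, -2.2, 0, 0, 0, 0], [7, 2.9, -2.2, 0, 0, 0, 0], [7, 2.9, -2.2, 0, 0, 0, 0], [7, 0, -0.3, 0, 0, 0, 0], [7, 0, 0, 0, 0, 0, 0], [7, 0, 0, 0, 0, 0, 0], [7, 0, 0, 0, 0, 0, 0]]
  ]
}}

```text
time: 10.27
tool_pos: [0.451, -0.2518, 0.1239]
tool_rot: [0.0, -0.0, 1.0, -0.0]
contact_force: [-0.2, 0.0, 0.7]
gripper_width: 0.816
grasp_force: 0.0
```

```bash
cat > look.py <<'E'
import sys
from plant import *
from h import *
# look.py x y z r [...]: white face near (x,y) at height z, both cameras
F=[grab_frame("scene"),grab_frame("top")]
a=[float(v) for v in sys.argv[1:]]
for x,y,z,r in zip(a[::4],a[1::4],a[2::4],a[3::4]):
  for f in F:
    g=cv2.cvtColor(f["color"],6);P,ok=cloud(f)
    m=((g>90)&ok&(np.hypot(P[...,0]-x,P[...,1]-y)<r+.008)&(abs(P[...,2]-z)<.006)).astype(np.uint8)
    n,l,st,ce=cv2.connectedComponentsWithStats(m)
    if n<2: print("none");continue
    i=1+np.argmax(st[1:,4]);Q=P[l==i]
    A=np.c_[Q[:,:2]-Q[:,:2].mean(0),np.ones(len(Q))];pl=np.linalg.lstsq(A,Q[:,2],rcond=None)[0]
    print(z,"n",len(Q),"cent",px2w(f,*ce[i],z)[:2].round(4),"z",Q[:,2].mean().round(4),"slopes",pl[:2].round(3))
print(state()["tool_pos"].round(4))
E
python3 look.py .597 -.14 .058 .019 .4505 -.253 .06 .024
```

```text
0.058 n 315 cent [ 0.5979 -0.1404] z 0.0584 slopes [-0.007 -0.011]
0.058 n 286 cent [ 0.5954 -0.1386] z 0.0589 slopes [-0.007 -0.025]
0.06 n 367 cent [ 0.4535 -0.254 ] z 0.0604 slopes [ 0.009 -0.   ]
0.06 n 83 cent [ 0.4678 -0.2504] z 0.061 slopes [0.065 0.01 ]
[ 0.451  -0.2516  0.1235]
```

{"fn": "jog_arm", "kwargs": {
  "moves": [
    [[7, 0.05, -0.13, 2, 0, 0, 0], [7, 0, 0, 2.5, 0, 0, 0], [7, 0, 0, 2, 0, 0, 0], [7, 0, 0, 1, 0, 0, 0], [7, 0, 0, 0.5, 0, 0, 0], [7, 0, 0, 0.3, 0, 0, 0], [7, 0, 0, 0, 0, 0, 0], [7, 0, 0, 0, 0, 0, 0], [7, 0, 0, 0, 0, 0, 0]]
  ]
}}

```text
time: 11.12
tool_pos: [0.4505, -0.2542, 0.0417]
tool_rot: [0.001, 0.0, 1.0, -0.001]
contact_force: [0.3, 0.6, 0.2]
gripper_width: 0.821
grasp_force: 0.0
```

{"fn": "jog_arm", "kwargs": {
  "moves": [
    [[6, 0, 0.1, 0.15, 0, 0, 0], [5.4, 0, 0, 0, 0, 0, 0], [5, 0, 0, 0, 0, 0, 0], [4, 0, 0, 0, 0, 0, 0], [4, 0, 0, 0, 0, 0, 0], [4, 0, 0, 0, 0, 0, 0], [4, 0, 0, 0, 0, 0, 0], [4, 0, 0, 0, 0, 0, 0], [4, 0, 0, 0, 0, 0, 0], [4, 0, 0, -0.5, 0, 0, 0], [4, 0, 0, -1, 0, 0, 0], [4, 0, 0, -2, 0, 0, 0], [4, 0, 0, -2.5, 0, 0, 0], [4, 0, 0, -2.5, 0, 0, 0], [4, 0, 0, -2.5, 0, 0, 0], [4, 0, 0, 0, 0, 0, 0], [4, 0, 0, 0, 0, 0, 0], [4, 0, 0, 0, 0, 0, 0]]
  ]
}}

```text
time: 12.62
tool_pos: [0.4492, -0.2522, 0.1483]
tool_rot: [-0.0, 0.0, 1.0, 0.0]
contact_force: [-0.1, 0.6, 0.7]
gripper_width: 0.537
grasp_force: 61.3
```

```bash
python3 blob.py .0205 .024; python3 look.py .4505 -.253 .04 .029
```

```text
tcp [ 0.4492 -0.2522  0.1483] n 392 cent@z [ 0.453  -0.2534  0.1688] depth mean [ 0.4532 -0.2533  0.1691] slopes [ 0.003 -0.001]
0.04 n 534 cent [ 0.4532 -0.2532] z 0.0403 slopes [0.008 0.002]
0.04 n 239 cent [ 0.464  -0.2454] z 0.0412 slopes [-0.002  0.004]
[ 0.4487 -0.2518  0.147 ]
```

{"fn": "jog_arm", "kwargs": {
  "moves": [
    [[4, -0.8, 1.7, 0, 0, 0, 0], [4, -1.66, 3.44, 0, 0, 0, 0], [4, -1.66, 3.44, 0, 0, 0, 0], [4, -1.66, 3.44, 0, 0, 0, 0], [4, -1.66, 3.44, 0, 0, 0, 0], [4, -1.66, 3.44, 0, 0, 0, 0], [4, -1.66, 3.44, 0, 0, 0, 0], [4, -1.66, 3.44, 0, 0, 0, 0], [4, -1.66, 3.44, 0, 0, 0, 0], [4, -1.66, 3.44, 0, 0, 0, 0], [4, -1.66, 3.44, 0, 0, 0, 0], [4, -0.92, 1.75, 0, 0, 0, 0], [4, 0, 0, 2.5, 0, 0, 0], [4, 0, 0, 2.5, 0, 0, 0], [4, 0, 0, 2, 0, 0, 0], [4, 0, 0, 0, 0, 0, 0], [4, 0, 0, 0, 0, 0, 0], [4, 0, 0, 0, 0, 0, 0], [4, 0, 0, 0, 0, 0, 0]]
  ]
}}

```text
time: 14.35
tool_pos: [0.6342, 0.1258, 0.0808]
tool_rot: [0.002, 0.0, 1.0, 0.0]
contact_force: [0.5, -0.5, 1.1]
gripper_width: 0.536
grasp_force: 61.4
```

```bash
python3 blob.py .0205 .024
```

```text
tcp [0.6342 0.1258 0.0808] n 224 cent@z [0.6419 0.1278 0.1013] depth mean [0.6421 0.1276 0.1017] slopes [ 0.016 -0.004]
```

{"fn": "jog_arm", "kwargs": {
  "moves": [
    [[4, 0.12, 0.05, 1, 0, 0, 0], [4, 0, 0, 0, 0, 0, 0], [4, 0, 0, 0.7, 0, 0, 0], [4, 0, 0, 0.5, 0, 0, 0], [4, 0, 0, 0.3, 0, 0, 0], [4, 0, 0, 0.3, 0, 0, 0], [4, 0, 0, 0.2, 0, 0, 0], [4, 0, 0, 0, 0, 0, 0], [4, 0, 0, 0, 0, 0, 0], [4, 0, 0, 0, 0, 0, 0]]
  ]
}}

```text
time: 15.23
tool_pos: [0.6324, 0.1264, 0.0496]
tool_rot: [0.001, 0.0, 1.0, 0.0]
contact_force: [-1.0, -0.4, 3.7]
gripper_width: 0.535
grasp_force: 61.7
```

```bash
sed -i 's/g>130/g>80/' blob.py; python3 blob.py .0205 .024
```

```text
tcp [0.6324 0.1264 0.0496] n 267 cent@z [0.6413 0.1271 0.0701] depth mean [0.6415 0.1268 0.0707] slopes [-0.    -0.024]
```

{"fn": "jog_arm", "kwargs": {
  "moves": [
    [[5.2, 0, 0, 0, 0, 0, 0], [6.0, 0, 0, 0, 0, 0, 0], [7, 0, 0, 0, 0, 0, 0], [7, 0, 0, 0, 0, 0, 0], [7, 0, 0, 0, 0, 0, 0], [7, 0, 0, -1, 0, 0, 0], [7, 0, 0, -3, 0, 0, 0], [7, 0, 0, -3, 0, 0, 0], [7, 0, 0, -3, 0, 0, 0], [8, 1.65, -3.45, 0, 0, 0, 0], [8, 1.65, -3.45, 0, 0, 0, 0], [8, 1.65, -3.45, 0, 0, 0, 0], [8, 1.65, -3.45, 0, 0, 0, 0], [8, 1.65, -3.45, 0, 0, 0, 0], [8, 1.65, -3.45, 0, 0, 0, 0], [8, 1.65, -3.45, 0, 0, 0, 0], [8, 1.65, -3.45, 0, 0, 0, 0], [8, 1.65, -3.45, 0, 0, 0, 0], [8, 1.65, -3.45, 0, 0, 0, 0], [8, 1.65, -3.45, 0, 0, 0, 0]]
  ]
}}

```text
time: 16.95
tool_pos: [0.4492, -0.2547, 0.1499]
tool_rot: [0.001, 0.0, 1.0, -0.0]
contact_force: [0.6, -0.1, -0.0]
gripper_width: 0.935
grasp_force: 0.0
```

```bash
python3 look.py .634 .126 .07 .024 .4505 -.253 .04 .029
```

```text
0.07 n 381 cent [0.6362 0.125 ] z 0.0706 slopes [ 0.004 -0.004]
0.07 n 452 cent [0.6341 0.1265] z 0.0707 slopes [-0.004 -0.006]
0.04 n 534 cent [ 0.4532 -0.2532] z 0.0404 slopes [0.005 0.001]
0.04 n 253 cent [ 0.4659 -0.2508] z 0.041 slopes [-0.035  0.004]
[ 0.4483 -0.2573  0.15  ]
```

{"fn": "jog_arm", "kwargs": {
  "moves": [
    [[8, -0.2, 0.45, 0, 0, 0, 0], [8, 0, 0, 2, 0, 0, 0], [8, 0, 0, 3, 0, 0, 0], [8, 0, 0, 3, 0, 0, 0], [8, 0, 0, 2.5, 0, 0, 0], [8, 0, 0, 1.2, 0, 0, 0], [8, 0, 0, 0.6, 0, 0, 0], [8, 0, 0, 0.4, 0, 0, 0], [8, 0, 0, 0.2, 0, 0, 0], [8, 0, 0, 0, 0, 0, 0], [8, 0, 0, 0, 0, 0, 0], [8, 0, 0, 0, 0, 0, 0]]
  ]
}}

```text
time: 18.05
tool_pos: [0.453, -0.2492, 0.0212]
tool_rot: [0.001, 0.0, 1.0, -0.001]
contact_force: [-0.0, 0.6, -0.2]
gripper_width: 0.94
grasp_force: 0.0
```

{"fn": "jog_arm", "kwargs": {
  "moves": [
    [[8, 0.22, -0.36, 0.15, 0, 0, 0], [8, 0, 0, 0.15, 0, 0, 0], [8, 0, 0, 0, 0, 0, 0], [8, 0, 0, 0, 0, 0, 0], [7.2, 0, 0, 0, 0, 0, 0], [6.5, 0, 0, 0, 0, 0, 0], [6, 0, 0, 0, 0, 0, 0], [5, 0, 0, 0, 0, 0, 0], [5, 0, 0, 0, 0, 0, 0], [5, 0, 0, 0, 0, 0, 0], [5, 0, 0, 0, 0, 0, 0], [5, 0, 0, 0, 0, 0, 0], [5, 0, 0, 0, 0, 0, 0]]
  ]
}}

```text
time: 19.13
tool_pos: [0.4504, -0.2525, 0.0174]
tool_rot: [0.001, 0.0, 1.0, -0.0]
contact_force: [0.1, 0.4, 5.8]
gripper_width: 0.65
grasp_force: 63.6
```

{"fn": "jog_arm", "kwargs": {
  "moves": [
    [[5, 0, 0, -0.5, 0, 0, 0], [5, 0, 0, -1, 0, 0, 0], [5, 0, 0, -2, 0, 0, 0], [5, 0, 0, -3, 0, 0, 0], [5, 0, 0, -3, 0, 0, 0], [5, 0, 0, -3, 0, 0, 0], [5, 0, 0, -2, 0, 0, 0], [5, 0, 0, 0, 0, 0, 0], [5, 0, 0, 0, 0, 0, 0]]
  ]
}}

```text
time: 19.88
tool_pos: [0.4504, -0.2525, 0.1633]
tool_rot: [0.001, 0.0, 1.0, -0.001]
contact_force: [-0.4, 0.2, -1.3]
gripper_width: 0.65
grasp_force: 63.5
```

```bash
python3 blob.py .0215 .029; python3 look.py .4505 -.253 .02 .034
```

```text
tcp [ 0.4504 -0.2525  0.1633] n 696 cent@z [ 0.4524 -0.2538  0.1848] depth mean [ 0.454  -0.2535  0.1864] slopes [ 0.004 -0.   ]
0.02 n 736 cent [ 0.4525 -0.2532] z 0.0204 slopes [0.004 0.005]
0.02 n 421 cent [ 0.4569 -0.2426] z 0.0212 slopes [0.001 0.008]
[ 0.4488 -0.2513  0.1597]
```

{"fn": "jog_arm", "kwargs": {
  "moves": [
    [[5, 0, 1.7, 0, 0, 0, 0], [5, -0.32, 3.4, 0, 0, 0, 0], [5, -0.32, 3.4, 0, 0, 0, 0], [5, -0.32, 3.4, 0, 0, 0, 0], [5, -0.32, 3.4, 0, 0, 0, 0], [5, -0.32, 3.4, 0, 0, 0, 0], [5, -0.32, 3.4, 0, 0, 0, 0], [5, -0.32, 3.4, 0, 0, 0, 0], [5, -0.32, 3.4, 0, 0, 0, 0], [5, -0.32, 3.4, 0, 0, 0, 0], [5, -0.32, 3.4, 0, 0, 0, 0], [5, -0.32, 3.4, 0, 0, 0, 0], [5, -0.32, 3.4, 0, 0, 0, 0], [5, -0.32, 3.4, 0, 0, 0, 0], [5, -0.31, 1.7, 0, 0, 0, 0], [5, 0, 0, 2.5, 0, 0, 0], [5, 0, 0, 2.5, 0, 0, 0], [5, 0, 0, 1.5, 0, 0, 0], [5, 0, 0, 0, 0, 0, 0], [5, 0, 0, 0, 0, 0, 0]]
  ]
}}

```text
time: 21.7
tool_pos: [0.4929, 0.2233, 0.0942]
tool_rot: [-0.003, 0.0, 1.0, -0.001]
contact_force: [1.3, 0.3, 0.6]
gripper_width: 0.655
grasp_force: 63.6
```

```bash
python3 blob.py .0231 .029
```

```text
tcp [0.4929 0.2233 0.0942] n 319 cent@z [0.5004 0.2242 0.1173] depth mean [0.5005 0.224  0.1177] slopes [ 0.005 -0.01 ]
```

{"fn": "jog_arm", "kwargs": {
  "moves": [
    [[5, -0.04, 0.2, 0.5, 0, 0, 0], [5, 0, 0, 0.5, 0, 0, 0], [5, 0, 0, 0, 0, 0, 0], [5, 0, 0, 0, 0, 0, 0], [5, 0, 0, 0, 0, 0, 0], [5, 0, 0, 0, 0, 0, 0]]
  ]
}}

```text
time: 22.25
tool_pos: [0.4954, 0.2259, 0.0872]
tool_rot: [0.0, 0.0, 1.0, 0.0]
contact_force: [0.1, 0.2, -0.2]
gripper_width: 0.654
grasp_force: 63.6
```

{"fn": "jog_arm", "kwargs": {
  "moves": [
    [[5, 0.13, 0, 0.7, 0, 0, 0], [5, 0, 0, 0.5, 0, 0, 0], [5, 0, 0, 0.5, 0, 0, 0], [5, 0, 0, 0.3, 0, 0, 0], [5, 0, 0, 0.3, 0, 0, 0], [5, 0, 0, 0, 0, 0, 0], [5, 0, 0, 0, 0, 0, 0], [5, 0, 0, 0, 0, 0, 0], [5, 0, 0, 0, 0, 0, 0]]
  ]
}}

```text
time: 23.0
tool_pos: [0.4941, 0.2259, 0.0641]
tool_rot: [0.0, 0.0, 1.0, 0.0]
contact_force: [-0.6, 0.5, 0.3]
gripper_width: 0.654
grasp_force: 63.6
```

```bash
python3 blob.py .0231 .029;python3 blob.py .0231 .029
```

```text
tcp [0.4941 0.2259 0.0641] n 300 cent@z [0.5014 0.2269 0.0872] depth mean [0.5016 0.2267 0.0876] slopes [ 0.008 -0.007]
tcp [0.4941 0.2259 0.0641] n 301 cent@z [0.5015 0.2269 0.0872] depth mean [0.5017 0.2266 0.0876] slopes [ 0.006 -0.019]
```

Depth says top 0.0876, 2 mm above seated; lower 0.15 then release and lift.

{"fn": "jog_arm", "kwargs": {
  "moves": [
    [[5, 0, 0, 0.15, 0, 0, 0], [5, 0, 0, 0, 0, 0, 0], [5, 0, 0, 0, 0, 0, 0], [6.2, 0, 0, 0, 0, 0, 0], [7, 0, 0, 0, 0, 0, 0], [8, 0, 0, 0, 0, 0, 0], [8, 0, 0, 0, 0, 0, 0], [8, 0, 0, 0, 0, 0, 0], [8, 0, 0, -1, 0, 0, 0], [8, 0, 0, -2, 0, 0, 0], [8, 0, 0, -3, 0, 0, 0], [8, 0, 0, -3, 0, 0, 0], [8.5, 0, -2, -1, 0, 0, 0], [8.5, 0.3, -3.4, 0, 0, 0, 0], [8.5, 0.3, -3.4, 0, 0, 0, 0], [8.5, 0.3, -3.4, 0, 0, 0, 0], [8.5, 0.3, -3.4, 0, 0, 0, 0], [8.5, 0.3, -3.4, 0, 0, 0, 0], [8.5, 0.3, -3.4, 0, 0, 0, 0], [8.5, 0.3, -3.4, 0, 0, 0, 0]]
  ]
}}

```text
time: 24.77
tool_pos: [0.4725, -0.0337, 0.1634]
tool_rot: [0.001, 0.0, 1.0, -0.0]
contact_force: [0.8, -0.6, 0.7]
gripper_width: 0.997
grasp_force: 0.0
```

{"fn": "jog_arm", "kwargs": {
  "moves": [
    [[8.5, 0.4, -3.4, 0, 0, 0, 0], [8.5, 0.4, -3.4, 0, 0, 0, 0], [8.5, 0.4, -3.4, 0, 0, 0, 0], [8.5, 0.4, -3.4, 0, 0, 0, 0], [8.5, 0.4, -3.4, 0, 0, 0, 0], [8.5, 0.3, -3.4, 0, 0, 0, 0], [8.5, 0, -1.5, 0, 0, 0, 0], [8.5, 0, 0, 2, 0, 0, 0], [8.5, 0, 0, 3, 0, 0, 0], [8.5, 0, 0, 0, 0, 0, 0], [8.5, 0, 0, 0, 0, 0, 0], [8.5, 0, 0, 0, 0, 0, 0], [8.5, 0, 0, 0, 0, 0, 0]]
  ]
}}

```text
time: 25.85
tool_pos: [0.4509, -0.2515, 0.1145]
tool_rot: [0.001, -0.0, 1.0, -0.001]
contact_force: [0.5, 0.1, 0.2]
gripper_width: 1.0
grasp_force: 0.0
```

```bash
python3 look.py .494 .2255 .085 .029 .4505 -.253 .02 .034
```

```text
0.085 n 374 cent [0.4978 0.224 ] z 0.0856 slopes [-0.    -0.001]
0.085 n 713 cent [0.4951 0.226 ] z 0.0857 slopes [-0.001 -0.002]
0.02 n 737 cent [ 0.4525 -0.2532] z 0.0204 slopes [ 0.006 -0.001]
0.02 n 232 cent [ 0.4704 -0.2496] z 0.0211 slopes [-0.014  0.011]
[ 0.4508 -0.2515  0.1143]
```

{"fn": "jog_arm", "kwargs": {
  "moves": [
    [[8.5, 0.03, -0.12, 2, 0, 0, 0], [8.5, 0, 0, 3, 0, 0, 0], [8.5, 0, 0, 2.5, 0, 0, 0], [8.5, 0, 0, 1.5, 0, 0, 0], [8.5, 0, 0, 1, 0, 0, 0], [8.5, 0, 0, 0.5, 0, 0, 0], [8.5, 0, 0, 0.4, 0, 0, 0], [8.5, 0, 0, 0, 0, 0, 0], [8.5, 0, 0, 0, 0, 0, 0], [8.5, 0, 0, 0, 0, 0, 0], [8.5, 0, 0, 0, 0, 0, 0]]
  ]
}}

```text
time: 26.87
tool_pos: [0.4501, -0.2529, 0.0044]
tool_rot: [0.001, 0.0, 1.0, -0.001]
contact_force: [-1.1, -1.0, -0.0]
gripper_width: 0.994
grasp_force: 0.0
```

{"fn": "jog_arm", "kwargs": {
  "moves": [
    [[8.5, 0, 0, 0.4, 0, 0, 0], [8.5, 0, 0, 0.2, 0, 0, 0], [8, 0, 0, 0, 0, 0, 0], [7.5, 0, 0, 0, 0, 0, 0], [7, 0, 0, 0, 0, 0, 0], [6, 0, 0, 0, 0, 0, 0], [6, 0, 0, 0, 0, 0, 0], [6, 0, 0, 0, 0, 0, 0], [6, 0, 0, 0, 0, 0, 0], [6, 0, 0, 0, 0, 0, 0], [6, 0, 0, 0, 0, 0, 0]]
  ]
}}

```text
time: 27.78
tool_pos: [0.45, -0.2528, -0.002]
tool_rot: [0.001, 0.0, 1.0, -0.0]
contact_force: [-0.5, -0.8, 4.9]
gripper_width: 0.771
grasp_force: 66.6
```

{"fn": "jog_arm", "kwargs": {
  "moves": [
    [[6, 0, 0, -0.5, 0, 0, 0], [6, 0, 0, -1, 0, 0, 0], [6, 0, 0, -2, 0, 0, 0], [6, 0, 0, -3, 0, 0, 0], [6, 0, 0, -3, 0, 0, 0], [6, 0, 0, -3, 0, 0, 0], [6, 0, 0, -2, 0, 0, 0], [6, 0, 0, -1, 0, 0, 0], [6, 0, 0, 0, 0, 0, 0], [6, 0, 0, 0, 0, 0, 0], [6, 0, 0, 0, 0, 0, 0]]
  ]
}}

```text
time: 28.7
tool_pos: [0.4484, -0.2515, 0.1502]
tool_rot: [-0.001, 0.0, 1.0, 0.001]
contact_force: [-0.5, 1.0, -1.5]
gripper_width: 0.77
grasp_force: 66.5
```

```bash
python3 blob.py .0215 .034
```

```text
tcp [ 0.4484 -0.2515  0.1502] n 959 cent@z [ 0.4511 -0.2527  0.1717] depth mean [ 0.4518 -0.2525  0.1725] slopes [-0.001  0.004]
```

{"fn": "jog_arm", "kwargs": {
  "moves": [
    [[6, -0.2, 1.8, 0, 0, 0, 0], [6, -0.55, 3.4, 0, 0, 0, 0], [6, -0.55, 3.4, 0, 0, 0, 0], [6, -0.55, 3.4, 0, 0, 0, 0], [6, -0.55, 3.4, 0, 0, 0, 0], [6, -0.55, 3.4, 0, 0, 0, 0], [6, -0.55, 3.4, 0, 0, 0, 0], [6, -0.55, 3.4, 0, 0, 0, 0], [6, -0.38, 1.9, 0, 0, 0, 0], [6, 0, 0, 2.5, 0, 0, 0], [6, 0, 0, 2, 0, 0, 0], [6, 0, 0, 0, 0, 0, 0], [6, 0, 0, 0, 0, 0, 0], [6, 0, 0, 0, 0, 0, 0], [6, 0, 0, 0, 0, 0, 0], [6, 0, 0, 0, 0, 0, 0]]
  ]
}}

```text
time: 30.08
tool_pos: [0.4947, 0.0222, 0.1087]
tool_rot: [0.001, 0.0, 1.0, -0.0]
contact_force: [0.1, -0.1, -0.0]
gripper_width: 0.767
grasp_force: 66.7
```

{"fn": "jog_arm", "kwargs": {
  "moves": [
    [[6, 0.17, 0.13, 0, 0, 0, 0], [6, 0, 0, 0, 0, 0, 0], [6, 0, 0, 0.7, 0, 0, 0], [6, 0, 0, 0.7, 0, 0, 0], [6, 0, 0, 0.6, 0, 0, 0], [6, 0, 0, 0.4, 0, 0, 0], [6, 0, 0, 0.3, 0, 0, 0], [6, 0, 0, 0.2, 0, 0, 0], [6, 0, 0, 0, 0, 0, 0], [6, 0, 0, 0, 0, 0, 0], [6, 0, 0, 0, 0, 0, 0]]
  ]
}}

```text
time: 31.0
tool_pos: [0.4922, 0.024, 0.0783]
tool_rot: [0.0, 0.0, 1.0, 0.0]
contact_force: [0.2, -0.6, -0.1]
gripper_width: 0.772
grasp_force: 66.9
```

```bash
python3 blob.py .0225 .034
```

```text
tcp [0.4922 0.024  0.0783] n 609 cent@z [0.4976 0.0244 0.1008] depth mean [0.4975 0.0245 0.1009] slopes [ 0.002 -0.002]
```

Top at 0.1009: essentially seated. Release, lift, back off.

{"fn": "jog_arm", "kwargs": {
  "moves": [
    [[7, 0, 0, 0, 0, 0, 0], [7.6, 0, 0, 0, 0, 0, 0], [8.2, 0, 0, 0, 0, 0, 0], [8.5, 0, 0, 0, 0, 0, 0], [8.5, 0, 0, 0, 0, 0, 0], [8.5, 0, 0, 0, 0, 0, 0], [8.5, 0, 0, -1, 0, 0, 0], [8.5, 0, 0, -2, 0, 0, 0], [8.5, 0, 0, -3, 0, 0, 0], [8.5, 0, 0, -3, 0, 0, 0], [8.5, 0, -3, -3, 0, 0, 0], [8.5, 0, -3.4, 0, 0, 0, 0], [8.5, 0, -3.4, 0, 0, 0, 0], [8.5, 0, -3.4, 0, 0, 0, 0], [8.5, 0, -3.4, 0, 0, 0, 0], [8.5, 0, -3.4, 0, 0, 0, 0], [8.5, 0, -3.4, 0, 0, 0, 0], [8.5, 0, 0, 0, 0, 0, 0], [8.5, 0, 0, 0, 0, 0, 0], [8.5, 0, 0, 0, 0, 0, 0]]
  ]
}}

```text
time: 32.72
tool_pos: [0.492, -0.2092, 0.1982]
tool_rot: [0.0, 0.0, 1.0, 0.0]
contact_force: [0.0, -0.0, -0.2]
gripper_width: 0.995
grasp_force: 0.0
```

```bash
python3 look.py .494 .2255 .085 .029 .4935 .0235 .1 .034 .634 .126 .07 .024 .597 -.14 .058 .019; python3 - <<'E'
from plant import *
import cv2
f=grab_frame("scene");cv2.imwrite("pics/end.png",cv2.resize(f["color"][90:330,60:380],(800,600)))
E
```

```text
0.085 n 371 cent [0.4978 0.2241] z 0.0856 slopes [-0.001 -0.006]
0.085 n 715 cent [0.4951 0.2259] z 0.0857 slopes [0.006 0.002]
0.1 n 685 cent [0.4961 0.0221] z 0.1005 slopes [-0. -0.]
0.1 n 1019 cent [0.4929 0.0242] z 0.1009 slopes [0.001 0.   ]
0.07 n 381 cent [0.6362 0.125 ] z 0.0706 slopes [ 0.003 -0.   ]
0.07 n 454 cent [0.634  0.1266] z 0.0707 slopes [-0.01 -0.  ]
0.058 n 315 cent [ 0.5979 -0.1404] z 0.0584 slopes [-0.004  0.003]
0.058 n 282 cent [ 0.5954 -0.1387] z 0.0588 slopes [ 0.005 -0.011]
[ 0.4921 -0.2084  0.198 ]
```

View pics/end.png

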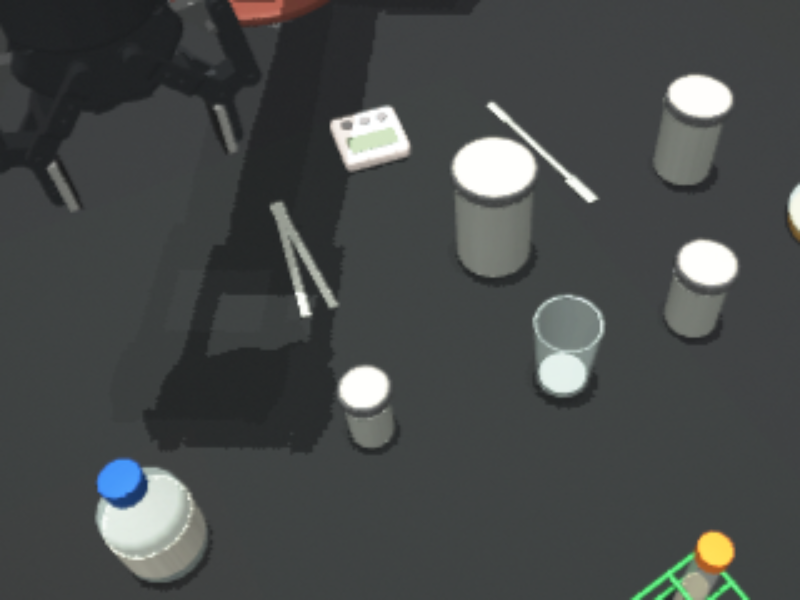

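All four pots are closed with flat lids at (365,390), (707,262), (698,97) and (494,168); the beaker (567,345) and the bottle (150,520) still stand.

```bash
python3 -c "
from plant import *
print(job_done())"
```

```text
the job is handed in; nothing more can be done
None
```

The job is handed in, no verdict returned: in the last camera check each pot stood upright with its own lid flat on the rim, and the beaker and bottle stood untouched.

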